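Close the honey pot with its hanging dipper

TASK

Close the honey pot with the honey dipper from the wooden rest: pick the dipper up by the ball at the end of its handle, ease your grip so that it swings down and hangs straight and still from your fingers, clear of the counter and to the side of the pot, then grip it again. Lower it gently, head first, into the open honey pot until its tapered stopper is fully home with its lip flat on the rim, and let go. Leave the mug and the plain cup alone and the pot standing where it is.

Things in the scene. Friction and masses are not known exactly. Their poses are not given: they have to be found in the camera images.
- dipper: Honey dipper, 181 mm long, about 0.42 kg: grooved steel head, thin steel rod, white stoneware stopper with a lip, wooden ball at the handle's end. Origin: centre of the ball. x axis along the rod, from head to ball, so it points up when the dipper hangs from the ball. Starts level in the rest, axis 54 mm above the counter, ball end roughly towards the robot. Centre of mass 97 mm from the ball centre.
- ball (a point): Centre of the wooden ball, 26 mm across, where the dipper is pinched; it overhangs the rest with free space round and under it. Squeezed at about 100 N the dipper is carried nearly level. As the squeeze is eased the ball turns about the line between the fingers: the dipper drops at about 60 N, hangs about 10 degrees off plumb at 20 N and 5 at 10 N, and 5 N still holds it.
- stopper (a point): Point on the dipper's axis level with the underside of the stopper's lip, 88 mm from the ball centre. The lip is a disc 84 mm across and 6 mm thick; under it the stopper tapers from 71 mm across to 45 mm across 18 mm further on. Fully home, the lip lies flat on the pot's rim and this point is at the centre of the mouth.
- dipper_end (a point): End of the dipper's head, on its axis, 168 mm from the ball centre. The head is 34 mm across and 40 mm long; the rod is 11 mm thick.
- rest: Fixed wooden dipper rest: base 90 by 64 by 8 mm, two notched uprights 54 mm apart and 62 mm high (notches 15 mm wide, open upwards, floor at 48.5 mm) that carry the rod on either side of the stopper. Origin under its centre, z up; x along the dipper towards its ball, whose centre starts 91 mm from the origin.
- honey_pot: Round-bellied white stoneware honey pot, open on top, 103 mm high, 106 mm across the belly, 0.75 kg, loose on the counter; told by its narrow neck and flared collar. Origin under its centre, z up. Floor inside 6 mm above the counter. A mug and a plain cup stand near it and may have changed places with it.
- pot_mouth (a point): Centre of the honey pot's mouth, level with its rim, 103 mm above the counter. The inside of the flare narrows from about 76 mm across at the rim to about 48 mm across 18 mm lower.
- mug: Bystander: white mug with a handle, 84 mm across, 95 mm high. Origin under its centre.
- jar: Bystander: plain white cup without handle, 80 mm across, 85 mm high. Origin under its centre.

How it is judged:
On the way:
1. The dipper, held in the fingers, clear of the counter and not yet over the pot, hangs straight down and still (within 15 degrees of plumb) (angle between dipper's own x axis and vertical below 0.26 rad and height (world z) of dipper_end above 0.02 m and contact force between dipper and the fingers above 1 N and angular speed of dipper below 0.6 rad/s and horizontal distance between stopper and pot_mouth above 0.06 m), for 0.3 s.
At the end, for the whole second after the job is handed in: The stopper is home in the pot's flare (centre of its lip within 5 mm of the centre of the mouth and no more than 4 mm above the rim), the dipper is upright within 7 degrees, released and still, and the pot stands flat on the counter within 30 mm of where it stood (horizontal distance between stopper and pot_mouth below 0.005 m and z of stopper in the frame of pot_mouth below 0.004 m and angle between dipper's own x axis and vertical below 0.12 rad and angle between honey_pot's own z axis and vertical below 0.05 rad and height (world z) of honey_pot below 0.006 m and contact force between dipper and the fingers below 0.1 N and linear speed of dipper below 0.02 m/s and distance of honey_pot from where it was at the start of the episode below 0.03 m); the robot touches nothing.
It fails at once if The honey pot is tipped by more than 14 degrees (angle between honey_pot's own z axis and vertical above 0.25 rad).
It fails at once if The stopper is rammed into the pot (more than 45 N) (contact force between dipper and honey_pot above 45 N).
It fails at once if The dipper is dropped into the pot: let go, it falls faster than 0.65 m/s (a fall of about 20 mm) (linear speed of dipper above 0.65 m/s and contact force between dipper and the fingers below 0.1 N and horizontal distance between stopper and pot_mouth below 0.04 m).
It fails at once if The mug or the plain cup is moved by more than 30 mm (distance of any of mug, jar from where it was at the start of the episode above 0.03 m).
It also fails if it takes over 61 s, if anything falls off the work surface, if the arm or the gripper's body presses on something with over 40 N, if the wrist force passes 120 N, or if a joint passes its speed limit or range.

ROBOT

A 6-joint arm with a two-finger parallel gripper is mounted at the origin on the work surface. World frame = base frame: x ahead of the robot, y to its left, z up, the work surface at z = 0. Lengths are in m, angles in rad, forces in N, time in s.
With the tool pointing down it reaches from about 0.425 to 0.925 m from the base axis. Payload 12.5 kg.
Tool frame: the origin (TCP) lies on the centre line of the jaws, within the pads' length; the fingertips stand 14 mm ahead of it and the grasp point (between the pads) lies 5 mm behind it (bot.tip_extent is the distance from the TCP to the fingertips, in m); x points along the fingers, z is the direction in which the jaws open and shut, and the axes are right-handed (so a half turn about x gives the same grasp; the last joint's range is limited). The gripper opens to 85 mm and grips with 20 to 120 N. Pads are 22 mm wide; open, the fingers measure 114 mm over their backs; the gripper's body (76 mm by 85 mm) begins 54 mm behind the grasp point. The pads swing forward as they close: fully open they stand 13 mm farther back than shut.
Start: joints at [-1.218, 0.491, 1.559, -0, 1.092, -0.106], TCP at [0.277, -0.56, 0.245] pointing down, gripper open.
Joint ranges: [-3.1, 3.1], [-0.84, 2.19], [0.05, 2.79], [-1.13, 4.28], [0.06, 2.93], [-2.69, 2.69]. Speed limits (rad/s): [2.22, 2.22, 2.79, 3.14, 3.14, 3.14].

INTERFACE

Orientations are given as a 3x3 rotation matrix whose columns are the frame's x, y, z axes.
In Python, from station import monitor, optics, bot gives the robot as it stands.
- The arm moves only by the tool apply_moves, never from a script. Its argument "series" is a list of rows, each an object with "jaw": the opening, from -1 (shut) to 1 (fully open), so that 0 is half open; "translation": the shift along the world's x, y, z in mm, a list of three; "spin": the turn about the world's z in rad. A call has 1 to 12 rows; each row shifts and turns the pose as measured when the row begins; what a row does not reach is not made up. A row lasts 1/8 s, in which the tool goes at most 62.5 mm and 10.7 degrees, less where a joint would pass 70% of its speed; a pose out of reach is approached as far as the arm can. A call is refused whole if a number of a shift passes 62.5 or a number of a turn 0.188, either way. A call with a gripper value outside its range is refused whole. The fingers move at their own pace and stop on an object; "force" is the grip in N (left out, the last holds). Time passes only in rows, so rows that do not move let the fingers close. It gives the time, the measured TCP pose, the force and the opening at its end, in the units of the state.
- monitor.observe(): the state, without advancing time (a new reading comes with each control period).
- optics.get_image(name): name is "scene" or "side" or "wrist"; returns the picture (400x640x3 uint8, red, green, blue); there is no depth.
- optics.camera_model(name): a dict with "fx", "fy", "cx", "cy" (pixels), "cam_to_world" (4x4, takes a point from camera to world coordinates); the wrist camera has in their place "hand_eye" (4x4, takes a point from camera to tool coordinates, whose origin is the TCP and whose axes are the tool frame's). Camera axes: x right, y down, z forward; pixel columns grow to the right and rows downward; lengths in m; the calibration is good to about 2 mm. A picture is of the moment at which its call begins: read the wrist's pose just before it. camera_model takes no time and is no camera call.
- bot.finish_job(): hands the job in, once; it reports no verdict.
The state is a dict: "time": time; "joint_positions": joint angles; "joint_vel": joint speeds; "effort": joint torques, N m; "eef_pos": TCP position; "orientation": TCP orientation; "wrist_force": force on the tool from outside, world axes, zero at the start; "torque": the same for the moment, N m; "opening": opening from 0.0 (shut) to 1.0 (fully open).
Only numpy, scipy, OpenCV 4.12 (cv2) and the standard library are available. Lean on these libraries where they do the work, as an engineer would, in place of code of your own. Each camera call takes 0.05 s, during which the arm holds its last target. There are 200 camera calls.

## Working session

There is one attempt and no reset: what is moved stays moved. The work goes in short steps, Python scripts to look and compute and a tool call to move; the robot and the scene stay as the last step left them, time stands still between calls to the robot, and variables do not carry over. Pictures are saved under pics/ and viewed, about 8 in all and at most 12, crops included, and the job is handed in when it is done.

Besides the shell and the picture viewer there is one more tool, called after ">>>" as name(argument=value, ...), one argument or row to a line, values as JSON. apply_moves: Moves the arm, as the interface text tells. Its arguments: {"type":"object","properties":{"series":{"type":"array"},"force":{"type":"number"}},"required":["series"]}

```bash
mkdir -p pics
python3 - <<'E'
from station import monitor, optics, bot
import cv2, numpy as np, json
s=monitor.observe(); print(s)
ims=[]
for n in("scene","side"):
    im=optics.get_image(n); cv2.imwrite(f"pics/{n}0.png",im[:,:,::-1]); m=optics.camera_model(n); print(n,{k:np.round(v,4).tolist() for k,v in m.items()})
print({k:np.round(v,4).tolist() for k,v in optics.camera_model("wrist").items()})
E
```

```text
{'time': 0.0, 'joint_positions': array([-1.21757615e+00,  4.91521945e-01,  1.55949602e+00, -1.23394567e-05,
        1.09167852e+00, -1.05572874e-01]), 'joint_vel': array([ 1.45434403e-05,  4.19421735e-05, -1.34817028e-03,  1.80546498e-04,
        1.83839994e-04,  8.40396627e-04]), 'effort': array([ 2.46100470e-03, -6.18427134e+01, -2.61591679e+01, -1.90376892e-05,
        4.01787926e-03, -1.85654312e-05]), 'eef_pos': array([ 0.27674509, -0.56013515,  0.24473506]), 'orientation': array([[-3.92109945e-04,  8.96585166e-01,  4.42871185e-01],
       [ 1.03189017e-03,  4.42871346e-01, -8.96584578e-01],
       [-9.99999391e-01,  1.05434694e-04, -1.09883168e-03]]), 'wrist_force': array([ 0.30977554, -0.6490566 ,  0.31479561]), 'torque': array([ 0.05009114, -0.00990134, -0.02154597]), 'opening': 1.0013145263286207}
scene {'fx': 480.075, 'fy': 480.075, 'cx': 316.8248, 'cy': 202.5912, 'cam_to_world': [[-0.4048, 0.5177, -0.7537, 1.3221], [0.9144, 0.2273, -0.3349, 0.3275], [-0.0021, -0.8248, -0.5654, 0.6336], [0.0, 0.0, 0.0, 1.0]]}
side {'fx': 382.1986, 'fy': 382.1986, 'cx': 319.9819, 'cy': 200.4022, 'cam_to_world': [[-0.9315, -0.1904, 0.3098, 0.2702], [-0.3632, 0.5291, -0.7669, 0.7492], [-0.0179, -0.8269, -0.562, 0.6348], [0.0, 0.0, 0.0, 1.0]]}
{'fx': 295.0069, 'fy': 295.0069, 'cx': 317.2723, 'cy': 208.558, 'hand_eye': [[0.0011, -0.2863, 0.9581, -0.1288], [0.0009, -0.9581, -0.2863, 0.075], [1.0, 0.0012, -0.0008, 0.0005], [0.0, 0.0, 0.0, 1.0]]}
```

View pics/scene0.png

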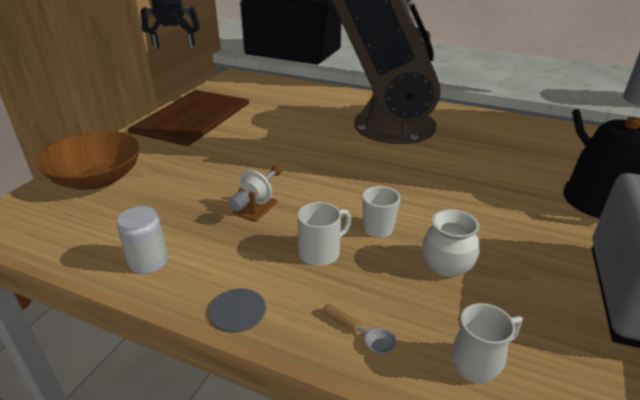

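View pics/side0.png

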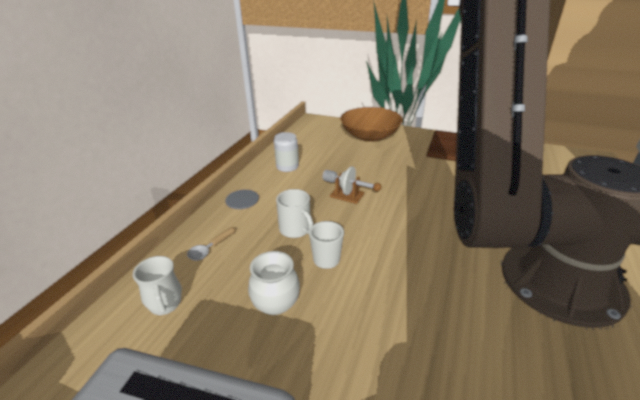

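Scene: dipper in rest around (255,190), ball at about (276,170); pot at (451,243), mouth about (455,224); mug (320,232), cup (380,211). Side: ball about (377,187), pot mouth about (274,265).

```bash
cat > h.py <<'E'
from station import monitor, optics, bot
import cv2, numpy as np
def model(n,s=None):
    m=optics.camera_model(n)
    if n=="wrist":
        T=np.eye(4); T[:3,:3]=s['orientation']; T[:3,3]=s['eef_pos']; C=T@m['hand_eye']
    else: C=m['cam_to_world']
    return m,np.array(C)
def ray(M,p):
    m,C=M; d=C[:3,:3]@[(p[0]-m['cx'])/m['fx'],(p[1]-m['cy'])/m['fy'],1]; return C[:3,3],d/np.linalg.norm(d)
def plane(M,p,z):
    o,d=ray(M,p); return o+d*(z-o[2])/d[2]
def tri(r):
    A=sum(np.eye(3)-np.outer(d,d) for o,d in r); b=sum((np.eye(3)-np.outer(d,d))@o for o,d in r)
    x=np.linalg.solve(A,b); return x,[float(np.linalg.norm(np.cross(x-o,d))) for o,d in r]
def proj(M,X):
    m,C=M; c=C[:3,:3].T@(np.array(X)-C[:3,3]); return np.array([m['fx']*c[0]/c[2]+m['cx'],m['fy']*c[1]/c[2]+m['cy']])
E
python3 - <<'E'
from h import *
S,D=model("scene"),model("side")
print("ball",tri([ray(S,(276,170)),ray(D,(377,187))]))
print("head", tri([ray(S,(236,203)),ray(D,(326,176))]))
for n,p,q in(("pot",(455,224),(274,265)),):
    print(n,plane(S,p,.103),plane(D,q,.103),tri([ray(S,p),ray(D,q)]))
print("mug",plane(S,(320,212),.095),plane(D,(294,200),.095)); print("cup",plane(S,(380,194),.085),plane(D,(327,231),.085))
a=cv2.imread("pics/scene0.png");b=cv2.imread("pics/side0.png")
f=lambda im,x,y,w,h:cv2.resize(im[y:y+h,x:x+w],(400,300),interpolation=cv2.INTER_CUBIC)
cv2.imwrite("pics/c1.png",np.vstack([np.hstack([f(a,220,155,80,60),f(b,310,155,80,60)]),np.hstack([f(a,410,200,80,60),f(b,234,245,80,60)])]))
E
```

```text
ball (array([ 0.46265375, -0.16036922,  0.0540032 ]), [0.00048555751036985793, 0.00048555751036988683])
head (array([ 0.62089973, -0.1722151 ,  0.05374687]), [0.0009134426760534025, 0.0009134426760533523])
pot [0.57632944 0.2732774  0.103     ] [0.56644477 0.26740315 0.103     ] (array([0.56814159, 0.2697238 , 0.10012918]), [0.003889528138178386, 0.0038895281381784007])
mug [0.63092659 0.02704975 0.095     ] [0.63014515 0.03305461 0.095     ]
cup [0.50920431 0.10975766 0.085     ] [0.51291948 0.10952708 0.085     ]
```

View pics/c1.png

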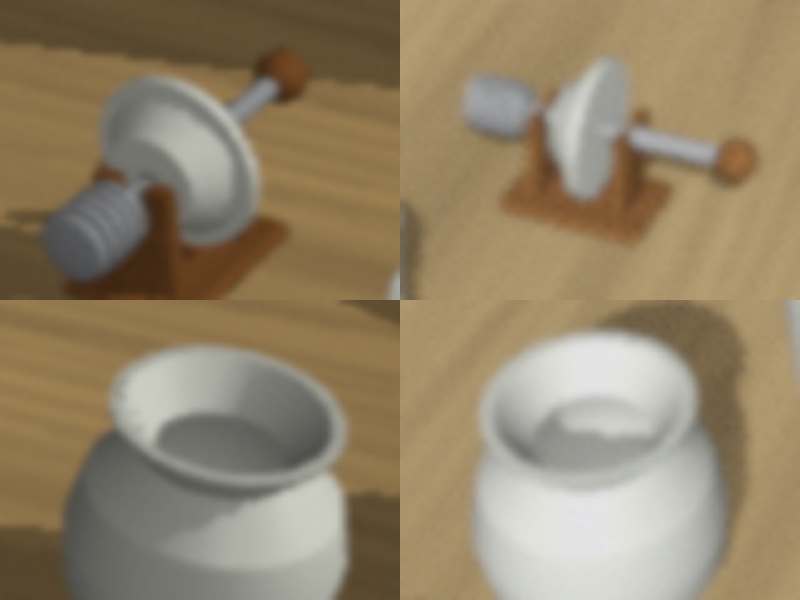

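The crops show the ball at scene (276,170) and side (377,187), triangulating to z = 54 mm as specified. The pot mouth is at about scene (455.6,223.4) and side (272,266.6). Next I'll bring the wrist camera over the dipper.

>>> apply_moves(
  series=[
    {"jaw": 1,"translation": [20,48,0],"spin": -0.068},
    {"jaw": 1,"translation": [20,48,0],"spin": -0.068},
    {"jaw": 1,"translation": [20,48,0],"spin": -0.068},
    {"jaw": 1,"translation": [20,48,0],"spin": -0.068},
    {"jaw": 1,"translation": [20,48,0],"spin": -0.068},
    {"jaw": 1,"translation": [20,48,0],"spin": -0.068},
    {"jaw": 1,"translation": [20,48,0],"spin": -0.068},
    {"jaw": 1,"translation": [20,48,0],"spin": -0.068},
    {"jaw": 1,"translation": [0,0,0],"spin": 0},
  ],
  force=100,
)

```text
time: 1.23
eef_pos: [0.4386, -0.1637, 0.2422]
orientation: [[-0.001, 0.994, -0.105], [0.004, -0.105, -0.994], [-1.0, -0.001, -0.004]]
wrist_force: [-0.8, -0.9, -0.6]
opening: 1.001
```

Run:
```python
from h import *
s=monitor.observe(); print(s['time'],s['eef_pos'],s['joint_positions'],s['orientation'])
im=optics.get_image("wrist"); cv2.imwrite("pics/w1.png",im[:,:,::-1])
W=model("wrist",s); print(proj(W,(.4627,-.1604,.054)),proj(W,(.62,-.172,.054)))
```

```text
1.225 [ 0.43857759 -0.1637286   0.24221596] [-0.50031759  0.27348803  1.93159831  0.0042488   0.9391777   1.17333273] [[-6.95215788e-04  9.94453604e-01 -1.05173881e-01]
 [ 4.28817532e-03 -1.05169975e-01 -9.94445015e-01]
 [-9.99990564e-01 -1.14235792e-03 -4.19127557e-03]]
[313.5069549  169.60786166] [ 3.07615649e+02 -2.71579568e-02]
```

View pics/w1.png

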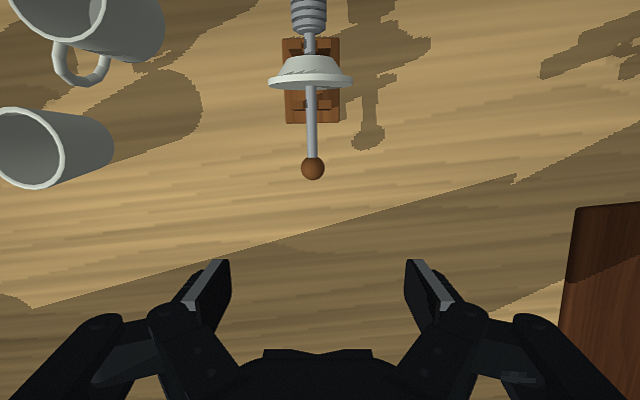

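The wrist view shows the ball at (312.5,168.5), the rod running up to the head at about (309,15), and the cup and mug at left. This matches the prediction. I'll refine the axis numerically, then go to the pot.

Run:
```python
from h import *
im=cv2.imread("pics/w1.png"); s=monitor.observe(); W=model("wrist",s)
hsv=cv2.cvtColor(im,cv2.COLOR_BGR2HSV)
m=((hsv[:,:,1]>120)&(hsv[:,:,0]<14)).astype(np.uint8); m[:140]=0;m[200:]=0;m[:,:290]=0;m[:,335:]=0
n,l,st,c=cv2.connectedComponentsWithStats(m); i=1+np.argmax(st[1:,4]); print("ball",st[i],c[i],plane(W,c[i],.054))
P=[]
for y in list(range(95,155,5)):
    x=np.where((hsv[y,295:330,1]<60))[0]+295
    print(y,x.min(),x.max(),end=' ') ; P.append(plane(W,((x.min()+x.max())/2,y),.056))
for y in(5,12,20):
    x=np.where((hsv[y,280:340,1]<60))[0]+280; print('\nhead',y,x.min(),x.max(),plane(W,((x.min()+x.max())/2,y),.06))
P=np.array(P); print(P[[0,-1]],np.degrees(np.arctan(np.polyfit(P[:,0],P[:,1],1)[0])))
```

```text
ball [305 158   7   2   7] [308.         158.28571429] [ 0.47509118 -0.15727167  0.054     ]
95 306 315 100 306 316 105 306 316 110 305 316 115 306 316 120 306 316 125 306 316 130 307 316 135 307 316 140 307 316 145 307 316 150 307 316 
head 5 291 325 [ 0.61374515 -0.17331806  0.06      ]

head 12 291 325 [ 0.60822904 -0.17268822  0.06      ]

head 20 291 325 [ 0.60184402 -0.17195917  0.06      ]
[[ 0.53749501 -0.16698366  0.056     ]
 [ 0.48355351 -0.16201687  0.056     ]] -5.274415829789715
```

>>> apply_moves(
  series=[
    {"jaw": 1,"translation": [6,52,8],"spin": 0},
    {"jaw": 1,"translation": [8,52,8],"spin": 0},
    {"jaw": 1,"translation": [8,52,8],"spin": 0},
    {"jaw": 1,"translation": [8,52,8],"spin": 0},
    {"jaw": 1,"translation": [8,52,8],"spin": 0},
    {"jaw": 1,"translation": [8,52,8],"spin": 0},
    {"jaw": 1,"translation": [8,52,8],"spin": 0},
    {"jaw": 1,"translation": [8,52,8],"spin": 0},
    {"jaw": 1,"translation": [0,0,0],"spin": 0},
  ],
)

```text
time: 2.4
eef_pos: [0.5038, 0.2524, 0.3068]
orientation: [[-0.001, 0.993, -0.114], [0.003, -0.114, -0.993], [-1.0, -0.002, -0.002]]
wrist_force: [-0.5, -0.4, 0.8]
opening: 1.0
```

Run:
```python
from h import *
s=monitor.observe(); print(s['time'],s['eef_pos'],s['orientation'])
im=optics.get_image("wrist"); cv2.imwrite("pics/w2.png",im[:,:,::-1]); np.save("s2.npy",s,allow_pickle=True)
W=model("wrist",s); print(proj(W,(.5685,.271,.103)))
```

```text
2.4 [0.50377864 0.25242097 0.30682141] [[-0.00132493  0.99344871 -0.11427122]
 [ 0.00256215 -0.11426757 -0.99344671]
 [-0.99999584 -0.00160902 -0.00239396]]
[295.03101643 132.05173797]
```

View pics/w2.png

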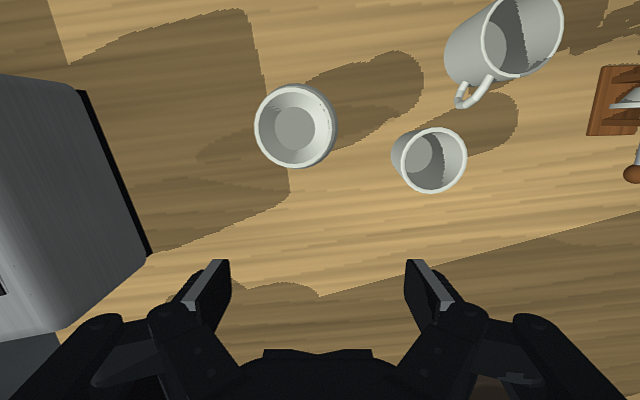

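The wrist view shows the pot mouth at about (294,126), the cup at (432,160) and the mug at (520,35). I'll fit the rim.

Run:
```python
from h import *
im=cv2.imread("pics/w2.png"); s=np.load("s2.npy",allow_pickle=True).item(); W=model("wrist",s)
hsv=cv2.cvtColor(im,cv2.COLOR_BGR2HSV); S=hsv[:,:,1]; V=hsv[:,:,2]
m=(S<45).astype(np.uint8); m[:,:240]=0;m[:,350:]=0;m[:70]=0;m[185:]=0
c=max(cv2.findContours(m,0,cv2.CHAIN_APPROX_NONE)[0],key=cv2.contourArea)
e=cv2.fitEllipse(c); print("outer",e,plane(W,e[0],.103),cv2.boundingRect(c))
b=((V>195)&(m>0)).astype(np.uint8)
rad=np.hypot(c[:,0,0]-e[0][0],c[:,0,1]-e[0][1]); print(rad.min(),rad.max())
v=cv2.resize(im[75:175,245:345],(600,600),interpolation=cv2.INTER_NEAREST); cv2.imwrite("pics/c2.png",v)
for X in [(c0) for c0 in (plane(W,e[0],.103),)]:
  for a in (0,90,180,270): print(a,proj(W,X+.042*np.array([np.cos(np.radians(a)),np.sin(np.radians(a)),0])))
```

```text
outer ((295.6627197265625, 125.86097717285156), (83.09864044189453, 84.59235382080078), 174.51275634765625) [0.57487641 0.26943884 0.103     ] (254, 83, 84, 86)
40.78197547100434 42.99070601694252
0 [290.26215587  84.40194425]
90 [257.52088481 130.39089636]
180 [300.67243413 164.31953813]
270 [334.17178094 121.28744432]
```

View pics/c2.png

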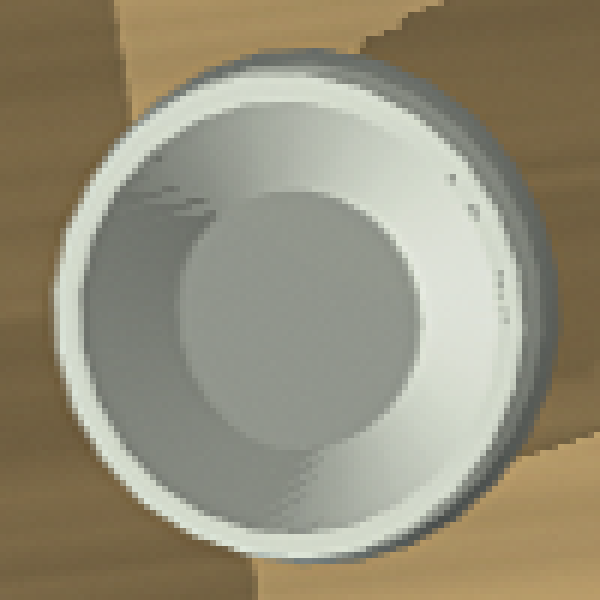

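In the crop, the bright rim ring spans x 56–524 and y 70–558, so its centre is at image (293.3,127.3). I'll fuse this with the other two views and work out the grasp moves.

Run:
```python
from h import *
s=np.load("s2.npy",allow_pickle=True).item(); W=model("wrist",s);S=model("scene");D=model("side")
p,q,w=(455.6,223.4),(271.8,266.6),(293.3,127.3)
print(plane(W,w,.103),plane(S,p,.103),plane(D,q,.103),tri([ray(W,w),ray(S,p),ray(D,q)]))
```

```text
[0.57367401 0.27219482 0.103     ] [0.57403858 0.273942   0.103     ] [0.56848301 0.27296267 0.103     ] (array([0.57154096, 0.27244808, 0.101081  ]), [0.002106728075333113, 0.0013134083133166951, 0.002318639264137128])
```

>>> apply_moves(
  series=[
    {"jaw": 1,"translation": [-6,-52,-10],"spin": 0.006},
    {"jaw": 1,"translation": [-6,-52,-10],"spin": 0.006},
    {"jaw": 1,"translation": [-6,-52,-10],"spin": 0.006},
    {"jaw": 1,"translation": [-6,-52,-10],"spin": 0.006},
    {"jaw": 1,"translation": [-6,-52,-10],"spin": 0},
    {"jaw": 1,"translation": [-6,-52,-10],"spin": 0},
    {"jaw": 1,"translation": [-6,-52,-10],"spin": 0},
    {"jaw": 1,"translation": [-4,-45,-10],"spin": 0},
    {"jaw": 1,"translation": [0,0,0],"spin": 0},
  ],
)

```text
time: 3.58
eef_pos: [0.4485, -0.1849, 0.2223]
orientation: [[-0.005, 0.995, -0.103], [0.0, -0.103, -0.995], [-1.0, -0.005, 0.0]]
wrist_force: [0.6, 0.1, 0.2]
opening: 1.001
```

>>> apply_moves(
  series=[
    {"jaw": 1,"translation": [10,18,-20],"spin": 0.01},
    {"jaw": 1,"translation": [5,6,-30],"spin": 0.004},
    {"jaw": 1,"translation": [0,0,-20],"spin": 0},
    {"jaw": 1,"translation": [0,0,0],"spin": 0},
    {"jaw": 1,"translation": [0,0,0],"spin": 0},
  ],
)

```text
time: 4.2
eef_pos: [0.4603, -0.1634, 0.1521]
orientation: [[-0.005, 0.995, -0.095], [0.0, -0.095, -0.995], [-1.0, -0.005, 0.0]]
wrist_force: [0.0, 0.6, -0.2]
opening: 0.997
```

Run:
```python
from h import *
s=monitor.observe(); print(s['time'],s['eef_pos'],s['orientation'])
im=optics.get_image("wrist")[:,:,::-1]; cv2.imwrite("pics/w3.png",im); np.save("s3.npy",s,allow_pickle=True)
W=model("wrist",s); print(proj(W,(.463,-.1605,.054)),proj(W,s['eef_pos']+[0,0,.005]))
cv2.imwrite("pics/c3.png",cv2.resize(im[:,180:460],(560,800))[100:700])
```

```text
4.2 [ 0.46033554 -0.16340786  0.15205408] [[-4.62330520e-03  9.95463551e-01 -9.50312812e-02]
 [ 1.37831734e-05 -9.50322334e-02 -9.95474196e-01]
 [-9.99989312e-01 -4.60369086e-03  4.25642372e-04]]
[314.32394724 213.51787305] [318.63192836 284.99894312]
```

View pics/c3.png

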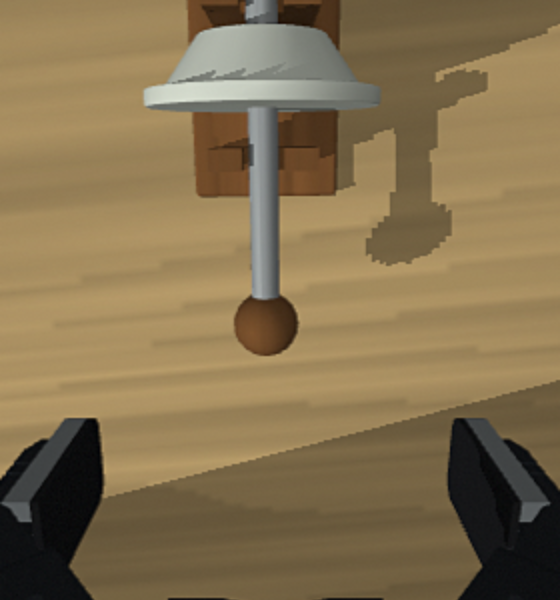

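Crop: the ball is at image (313,212) and the rod runs from (312.5,195) to (311,105), within 1.5 px of prediction. Now the final yaw check and descent numbers.

Run:
```python
from h import *
s=np.load("s3.npy",allow_pickle=True).item(); W=model("wrist",s)
im=cv2.imread("pics/w3.png"); S=cv2.cvtColor(im,cv2.COLOR_BGR2HSV)[:,:,1]
P=[]
for y in range(110,190,5):
    x=np.where(S[y,300:325]<60)[0]+300
    if len(x): P.append(plane(W,((x.min()+x.max())/2,y),.056))
P=np.array(P);print(len(P),P[[0,-1]],np.degrees(np.arctan(np.polyfit(P[:,0],P[:,1],1)[0])))
b=plane(W,(313,212),.054);print(b,(b-[0,0,.005]-s['eef_pos'])*1000,"yaw",np.degrees(np.arctan2(s['orientation'][1,1],s['orientation'][0,1])))
```

```text
16 [[ 0.54205309 -0.1658198   0.056     ]
 [ 0.48697908 -0.16104643  0.056     ]] -4.8692566356787195
[ 0.464379   -0.15956276  0.054     ] [   4.04345565    3.84509666 -103.0540824 ] yaw -5.453233008352172
```

>>> apply_moves(
  series=[
    {"jaw": 1,"translation": [4,3.5,0],"spin": 0.009},
    {"jaw": 1,"translation": [0,0,-25],"spin": 0},
    {"jaw": 1,"translation": [0,0,-25],"spin": 0},
    {"jaw": 1,"translation": [0,0,-25],"spin": 0},
    {"jaw": 1,"translation": [0,0,-15],"spin": 0},
    {"jaw": 1,"translation": [0,0,-5],"spin": 0},
    {"jaw": 1,"translation": [0,0,0],"spin": 0},
  ],
)

```text
time: 5.12
eef_pos: [0.4677, -0.16, 0.0591]
orientation: [[0.004, 0.997, -0.083], [-0.004, -0.083, -0.997], [-1.0, 0.005, 0.004]]
wrist_force: [0.2, 0.7, 0.7]
opening: 1.002
```

>>> apply_moves(
  series=[
    {"jaw": 1,"translation": [-3,0,-6],"spin": 0},
    {"jaw": 1,"translation": [0,0,-4],"spin": 0},
    {"jaw": 1,"translation": [0,0,0],"spin": 0},
  ],
)

```text
time: 5.5
eef_pos: [0.4651, -0.1602, 0.0498]
orientation: [[0.006, 0.997, -0.083], [-0.005, -0.083, -0.997], [-1.0, 0.007, 0.005]]
wrist_force: [0.5, 0.4, -0.1]
opening: 0.998
```

>>> apply_moves(
  series=[
    {"jaw": 1,"translation": [-1,0,-0.5],"spin": 0},
    {"jaw": -1,"translation": [0,0,0],"spin": 0},
    {"jaw": -1,"translation": [0,0,0],"spin": 0},
    {"jaw": -1,"translation": [0,0,0],"spin": 0},
    {"jaw": -1,"translation": [0,0,0],"spin": 0},
    {"jaw": -1,"translation": [0,0,0],"spin": 0},
    {"jaw": -1,"translation": [0,0,0],"spin": 0},
    {"jaw": -1,"translation": [0,0,0],"spin": 0},
    {"jaw": -1,"translation": [0,0,0],"spin": 0},
  ],
  force=100,
)

```text
time: 6.62
eef_pos: [0.4641, -0.1603, 0.0498]
orientation: [[0.007, 0.997, -0.083], [-0.006, -0.083, -0.997], [-1.0, 0.007, 0.005]]
wrist_force: [0.2, 0.2, 1.6]
opening: 0.261
```

>>> apply_moves(
  series=[
    {"jaw": -1,"translation": [0,0,8],"spin": 0},
    {"jaw": -1,"translation": [0,0,15],"spin": 0},
    {"jaw": -1,"translation": [0,0,20],"spin": 0},
    {"jaw": -1,"translation": [0,0,0],"spin": 0},
    {"jaw": -1,"translation": [0,0,0],"spin": 0},
  ],
)

```text
time: 7.25
eef_pos: [0.4628, -0.1596, 0.0949]
orientation: [[0.004, 0.997, -0.083], [-0.004, -0.083, -0.997], [-1.0, 0.004, 0.004]]
wrist_force: [-0.2, -0.1, -4.8]
opening: 0.253
```

Run:
```python
from h import *
s=monitor.observe(); print(s['time'],s['eef_pos'],s['opening'],s['wrist_force'])
a=optics.get_image("scene")[:,:,::-1];b=optics.get_image("side")[:,:,::-1];w=optics.get_image("wrist")[:,:,::-1]
f=lambda im,x,y:cv2.resize(im[y:y+100,x:x+100],(400,400),interpolation=cv2.INTER_CUBIC)
cv2.imwrite("pics/c4.png",np.hstack([f(a,215,115),f(b,300,115)]))
```

```text
7.25 [ 0.46275557 -0.15963829  0.09494261] 0.25330662066111 [-0.21957506 -0.10213738 -4.835424  ]
```

View pics/c4.png

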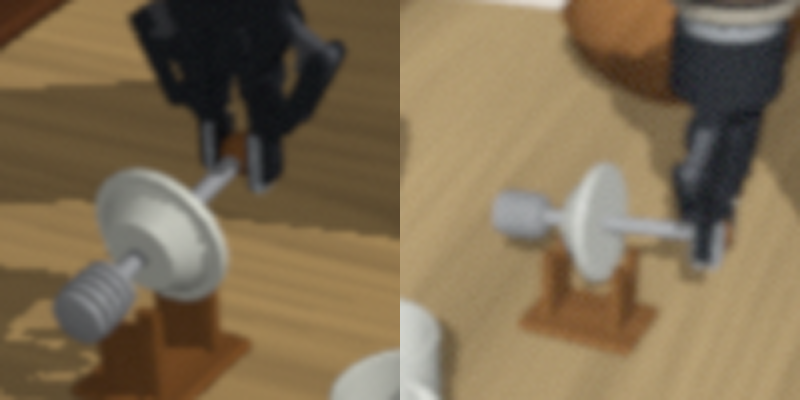

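The picture (c4) shows the ball between the pads and the dipper lifted nearly level, clear of the rest. The wrist reads about -4.8 N. Next: lift high and ease the grip.

>>> apply_moves(
  series=[
    {"jaw": -1,"translation": [0,0,20],"spin": 0},
    {"jaw": -1,"translation": [0,0,30],"spin": 0},
    {"jaw": -1,"translation": [0,0,35],"spin": 0},
    {"jaw": -1,"translation": [0,0,35],"spin": 0},
    {"jaw": -1,"translation": [0,0,35],"spin": 0},
    {"jaw": -1,"translation": [0,0,30],"spin": 0},
    {"jaw": -1,"translation": [0,0,20],"spin": 0},
    {"jaw": -1,"translation": [0,0,5],"spin": 0},
    {"jaw": -1,"translation": [0,0,0],"spin": 0},
  ],
)

```text
time: 8.52
eef_pos: [0.4598, -0.1584, 0.305]
orientation: [[-0.009, 0.997, -0.083], [0.002, -0.083, -0.997], [-1.0, -0.009, -0.001]]
wrist_force: [0.5, 0.5, -5.6]
opening: 0.257
```

>>> apply_moves(
  series=[
    {"jaw": -1,"translation": [0,0,0],"spin": 0},
    {"jaw": -1,"translation": [0,0,0],"spin": 0},
    {"jaw": -1,"translation": [0,0,0],"spin": 0},
    {"jaw": -1,"translation": [0,0,0],"spin": 0},
  ],
  force=50,
)

```text
time: 9.02
eef_pos: [0.4593, -0.1582, 0.3025]
orientation: [[-0.013, 0.996, -0.083], [0.004, -0.083, -0.997], [-1.0, -0.013, -0.003]]
wrist_force: [0.3, 0.5, -4.7]
opening: 0.256
```

>>> apply_moves(
  series=[
    {"jaw": -1,"translation": [0,0,0],"spin": 0},
    {"jaw": -1,"translation": [0,0,0],"spin": 0},
    {"jaw": -1,"translation": [0,0,0],"spin": 0},
    {"jaw": -1,"translation": [0,0,0],"spin": 0},
  ],
  force=30,
)

```text
time: 9.52
eef_pos: [0.4593, -0.1582, 0.3024]
orientation: [[-0.013, 0.996, -0.083], [0.004, -0.083, -0.997], [-1.0, -0.013, -0.002]]
wrist_force: [1.3, -0.3, -5.4]
opening: 0.255
```

>>> apply_moves(
  series=[
    {"jaw": -1,"translation": [0,0,0],"spin": 0},
    {"jaw": -1,"translation": [0,0,0],"spin": 0},
    {"jaw": -1,"translation": [0,0,0],"spin": 0},
    {"jaw": -1,"translation": [0,0,0],"spin": 0},
  ],
  force=20,
)

```text
time: 10.02
eef_pos: [0.4593, -0.1582, 0.3025]
orientation: [[-0.013, 0.996, -0.083], [0.003, -0.083, -0.997], [-1.0, -0.013, -0.002]]
wrist_force: [-0.9, -0.3, -4.9]
opening: 0.259
```

Run:
```python
from h import *
s=monitor.observe(); print(s['time'],s['eef_pos'],s['opening'],s['wrist_force'],s['torque'],s['joint_positions'])
a=optics.get_image("scene")[:,:,::-1];b=optics.get_image("side")[:,:,::-1]; cv2.imwrite("pics/s5.png",a);cv2.imwrite("pics/d5.png",b); np.save("s5.npy",s,allow_pickle=True)
X=s['eef_pos'];M=[]
for n,im in(("scene",a),("side",b)):
    p=proj(model(n),X-[0,0,.07]).astype(int); x,y=np.clip(p-50,0,[540,300]); print(n,x,y); M.append(cv2.resize(im[y:y+100,x:x+100],(400,400),interpolation=cv2.INTER_CUBIC))
cv2.imwrite("pics/c5.png",np.hstack(M))
```

```text
10.025 [ 0.4593222  -0.15819334  0.30248628] 0.25897641081014905 [-0.8610173  -0.28702358 -4.86211614] [0.04324342 0.39421839 0.00826396] [-0.46646393  0.23558469  1.80251278 -0.00286679  1.11631365  1.18858428]
scene 223 48
side 332 78
```

View pics/c5.png

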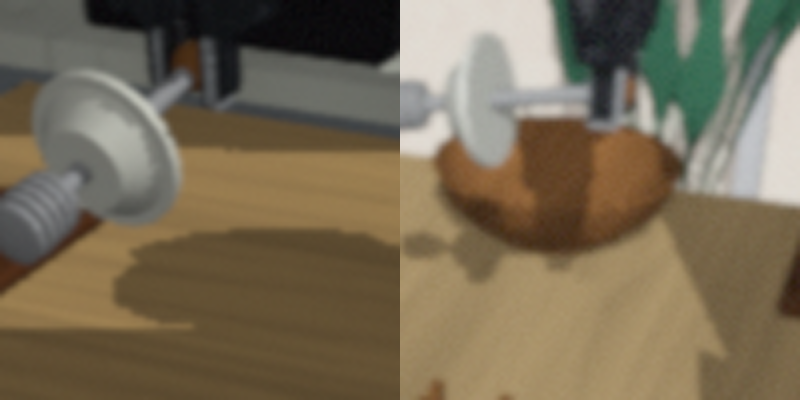

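The picture shows the dipper still level, and the wrist moment of 0.39 N·m confirms it. The squeeze did not ease at an unchanged jaw command, so I'll change the jaw target a little, with the torque as the tilt gauge.

>>> apply_moves(
  series=[
    {"jaw": -0.8,"translation": [0,0,0],"spin": 0},
    {"jaw": -0.8,"translation": [0,0,0],"spin": 0},
    {"jaw": -0.8,"translation": [0,0,0],"spin": 0},
    {"jaw": -0.8,"translation": [0,0,0],"spin": 0},
  ],
  force=20,
)

```text
time: 10.62
eef_pos: [0.4593, -0.1582, 0.3025]
orientation: [[-0.013, 0.996, -0.083], [0.003, -0.083, -0.997], [-1.0, -0.013, -0.002]]
wrist_force: [0.2, 0.8, -5.4]
opening: 0.255
```

Run:
```python
from h import *
s=monitor.observe(); print(s['time'],s['eef_pos'],s['opening'],s['wrist_force'],s['torque'])
```

```text
10.625 [ 0.45931376 -0.15819496  0.30247568] 0.25454242941936933 [ 0.22582273  0.82281473 -5.40948867] [0.02343145 0.37989331 0.00298635]
```

>>> apply_moves(
  series=[
    {"jaw": -0.65,"translation": [0,0,0],"spin": 0},
    {"jaw": -0.65,"translation": [0,0,0],"spin": 0},
    {"jaw": -0.65,"translation": [0,0,0],"spin": 0},
  ],
  force=20,
)

```text
time: 11.0
eef_pos: [0.4593, -0.1582, 0.3025]
orientation: [[-0.013, 0.996, -0.083], [0.004, -0.083, -0.997], [-1.0, -0.013, -0.002]]
wrist_force: [-0.7, 0.0, -5.5]
opening: 0.255
```

```bash
cat > t.py <<'E'
from h import *
s=monitor.observe(); print(s['time'],s['eef_pos'],s['opening'],s['wrist_force'],s['torque'])
E
python3 t.py
```

```text
11.0 [ 0.45929976 -0.1581756   0.30247035] 0.25490437750152706 [-0.74026939  0.04185897 -5.51685627] [0.04101183 0.36897908 0.0223006 ]
```

>>> apply_moves(
  series=[
    {"jaw": -0.57,"translation": [0,0,0],"spin": 0},
    {"jaw": -0.57,"translation": [0,0,0],"spin": 0},
    {"jaw": -0.57,"translation": [0,0,0],"spin": 0},
  ],
  force=20,
)

```text
time: 11.38
eef_pos: [0.4593, -0.1582, 0.3025]
orientation: [[-0.013, 0.996, -0.083], [0.004, -0.083, -0.997], [-1.0, -0.013, -0.002]]
wrist_force: [-0.2, 0.3, -4.5]
opening: 0.251
```

```bash
python3 t.py
```

```text
11.375 [ 0.45931998 -0.15818732  0.30249901] 0.2513440810852183 [-0.20256415  0.2674434  -4.52636194] [-0.00690138  0.40815994  0.00386869]
```

>>> apply_moves(
  series=[
    {"jaw": -0.54,"translation": [0,0,0],"spin": 0},
    {"jaw": -0.54,"translation": [0,0,0],"spin": 0},
  ],
)

```text
time: 11.62
eef_pos: [0.4593, -0.1582, 0.3025]
orientation: [[-0.013, 0.996, -0.083], [0.003, -0.083, -0.997], [-1.0, -0.013, -0.002]]
wrist_force: [-0.4, -0.4, -3.8]
opening: 0.256
```

```bash
python3 t.py
```

```text
11.625 [ 0.45933917 -0.15819483  0.3024846 ] 0.25637132509655036 [-0.43298417 -0.3910774  -3.8289574 ] [ 0.01632121  0.39369346 -0.00875211]
```

>>> apply_moves(
  series=[
    {"jaw": -0.52,"translation": [0,0,0],"spin": 0},
    {"jaw": -0.52,"translation": [0,0,0],"spin": 0},
  ],
)

```text
time: 11.88
eef_pos: [0.4593, -0.1582, 0.3025]
orientation: [[-0.013, 0.996, -0.083], [0.003, -0.083, -0.997], [-1.0, -0.013, -0.002]]
wrist_force: [0.6, -0.4, -5.1]
opening: 0.257
```

```bash
python3 t.py
```

```text
11.875 [ 0.45933152 -0.15820063  0.30249042] 0.25706960169871557 [ 0.58651453 -0.39181194 -5.08253556] [ 0.0051353   0.40496197 -0.03424732]
```

>>> apply_moves(
  series=[
    {"jaw": -0.505,"translation": [0,0,0],"spin": 0},
    {"jaw": -0.505,"translation": [0,0,0],"spin": 0},
  ],
)

```text
time: 12.12
eef_pos: [0.4593, -0.1582, 0.3025]
orientation: [[-0.013, 0.996, -0.083], [0.004, -0.083, -0.997], [-1.0, -0.013, -0.002]]
wrist_force: [0.4, 0.2, -5.0]
opening: 0.255
```

```bash
python3 t.py
```

```text
12.125 [ 0.45931198 -0.15817991  0.30248635] 0.2553137965267042 [ 0.35769052  0.23129907 -5.03077477] [ 0.03983148  0.4595389  -0.00478286]
```

>>> apply_moves(
  series=[
    {"jaw": -0.495,"translation": [0,0,0],"spin": 0},
    {"jaw": -0.495,"translation": [0,0,0],"spin": 0},
  ],
)

```text
time: 12.38
eef_pos: [0.4593, -0.1582, 0.3025]
orientation: [[-0.013, 0.996, -0.083], [0.003, -0.083, -0.997], [-1.0, -0.013, -0.002]]
wrist_force: [-1.1, 0.6, -5.0]
opening: 0.257
```

```bash
python3 t.py
```

```text
12.375 [ 0.45931763 -0.1581977   0.30249048] 0.25702009979858137 [-1.14052365  0.58301626 -4.98830039] [0.02745702 0.38002197 0.07445276]
```

>>> apply_moves(
  series=[
    {"jaw": -0.48,"translation": [0,0,0],"spin": 0},
    {"jaw": -0.48,"translation": [0,0,0],"spin": 0},
  ],
)

```text
time: 12.62
eef_pos: [0.4596, -0.1583, 0.3026]
orientation: [[-0.012, 0.996, -0.083], [0.003, -0.083, -0.997], [-1.0, -0.012, -0.002]]
wrist_force: [-0.1, 0.0, -4.6]
opening: 0.261
```

```bash
python3 t.py
```

```text
12.625 [ 0.45955214 -0.15826085  0.3026415 ] 0.2611390605974099 [-0.07436816  0.01138283 -4.59281565] [-0.08636649  0.25793311 -0.06056614]
```

>>> apply_moves(
  series=[
    {"jaw": -0.465,"translation": [0,0,0],"spin": 0},
    {"jaw": -0.465,"translation": [0,0,0],"spin": 0},
  ],
)

```text
time: 12.88
eef_pos: [0.4594, -0.1582, 0.3025]
orientation: [[-0.012, 0.996, -0.083], [0.003, -0.083, -0.997], [-1.0, -0.013, -0.002]]
wrist_force: [-1.3, -0.1, -4.9]
opening: 0.271
```

```bash
python3 t.py
```

```text
12.875 [ 0.45935702 -0.15822291  0.30251098] 0.2710963655705827 [-1.32889083 -0.10481066 -4.8693594 ] [ 0.01056016  0.47182402 -0.00907908]
```

>>> apply_moves(
  series=[
    {"jaw": -0.465,"translation": [0,0,0],"spin": 0},
    {"jaw": -0.465,"translation": [0,0,0],"spin": 0},
  ],
)

```text
time: 13.12
eef_pos: [0.4596, -0.1583, 0.3026]
orientation: [[-0.011, 0.996, -0.083], [0.003, -0.083, -0.997], [-1.0, -0.012, -0.002]]
wrist_force: [-0.2, 0.3, -3.6]
opening: 0.27
```

```bash
python3 t.py
python3 - <<'E'
from h import *
a=optics.get_image("scene")[:,:,::-1];b=optics.get_image("side")[:,:,::-1];cv2.imwrite("pics/s6.png",a);cv2.imwrite("pics/d6.png",b)
for n,im,o in(("s",a,"pics/s5.png"),("d",b,"pics/d5.png")):
    d=cv2.absdiff(im,cv2.imread(o)).max(2)>40; ys,xs=np.where(d); print(n,d.sum(),(xs.min(),xs.max(),ys.min(),ys.max()) if d.any() else 0)
E
```

```text
13.125 [ 0.4596222  -0.1582742   0.30264189] 0.27037743978532236 [-0.21392011  0.3129652  -3.58410792] [0.01644358 0.05342076 0.0297966 ]
s 2982 (np.int64(72), np.int64(291), np.int64(65), np.int64(211))
d 1499 (np.int64(325), np.int64(396), np.int64(87), np.int64(170))
```

>>> apply_moves(
  series=[
    {"jaw": -0.465,"translation": [0,0,0],"spin": 0},
    {"jaw": -0.465,"translation": [0,0,0],"spin": 0},
    {"jaw": -0.465,"translation": [0,0,0],"spin": 0},
    {"jaw": -0.465,"translation": [0,0,0],"spin": 0},
  ],
)

```text
time: 13.72
eef_pos: [0.4595, -0.1583, 0.3026]
orientation: [[-0.012, 0.996, -0.083], [0.003, -0.083, -0.997], [-1.0, -0.012, -0.002]]
wrist_force: [-0.5, 0.0, -3.9]
opening: 0.27
```

```bash
python3 t.py
python3 - <<'E'
from h import *
s=monitor.observe();a=optics.get_image("scene")[:,:,::-1];b=optics.get_image("side")[:,:,::-1];cv2.imwrite("pics/s7.png",a);cv2.imwrite("pics/d7.png",b)
X=s['eef_pos'];M=[]
for n,im in(("scene",a),("side",b)):
    p=proj(model(n),X-[0,0,.07]).astype(int); x,y=np.clip(p-50,0,[540,300]); print(n,x,y); M.append(cv2.resize(im[y:y+100,x:x+100],(400,400),interpolation=cv2.INTER_CUBIC))
cv2.imwrite("pics/c7.png",np.hstack(M))
for n,im in(("s",a),("d",b)):
    d=cv2.absdiff(im,cv2.imread(f"pics/{n}6.png")).max(2)>40; print(n,d.sum())
E
```

```text
13.725 [ 0.45953817 -0.15826603  0.3026189 ] 0.2696269853525187 [-0.47842561  0.02028513 -3.88301561] [ 0.05897976  0.01655869 -0.01789082]
scene 223 48
side 332 78
s 0
d 0
```

View pics/c7.png

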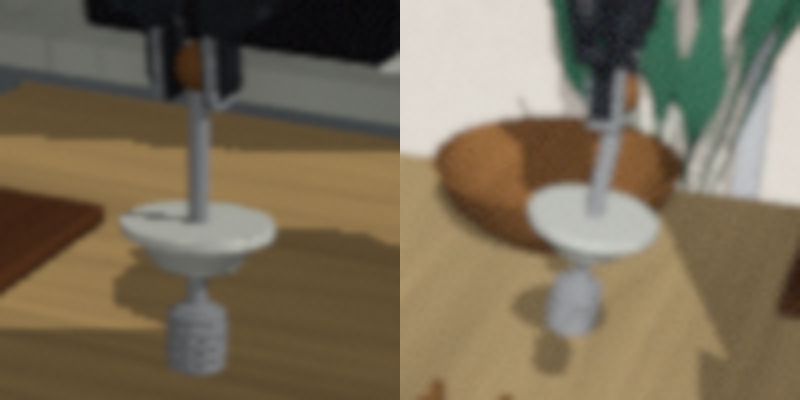

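The picture shows the dipper hanging, head leaning slightly towards +x. Two pictures 0.6 s apart are identical, so it is still. I'll triangulate the tilt.

Run:
```python
from h import *
S,D=model("scene"),model("side")
T=lambda p,q:tri([ray(S,(p[0]/4+223,p[1]/4+48)),ray(D,((q[0]-400)/4+332,q[1]/4+78))])
b=T((190,62),(622,92)); h=T((197,340),(574,304)); l=T((198,218),(593,212))
print(b,h,l)
for e in(h,l):
    d=b[0]-e[0]; print(np.linalg.norm(d),np.degrees(np.arctan2(d[:2],d[2])))
```

```text
(array([ 0.45360772, -0.16351368,  0.30548262]), [0.00047960316464359996, 0.00047960316464370345]) (array([ 0.47350087, -0.15854553,  0.15680037]), [0.0011933569970102008, 0.0011933569970101951]) (array([ 0.46505148, -0.1579723 ,  0.22538259]), [0.0006447736702005407, 0.0006447736702005867])
0.150089416359478 [-7.62071052 -1.91379909]
0.08110290744293247 [-8.13073256 -3.95745889]
```

>>> apply_moves(
  series=[
    {"jaw": -0.463,"translation": [0,0,0],"spin": 0},
    {"jaw": -0.463,"translation": [0,0,0],"spin": 0},
    {"jaw": -0.463,"translation": [0,0,0],"spin": 0},
  ],
)

```text
time: 14.2
eef_pos: [0.4595, -0.1583, 0.3026]
orientation: [[-0.012, 0.996, -0.083], [0.003, -0.083, -0.997], [-1.0, -0.012, -0.002]]
wrist_force: [0.1, -0.4, -4.1]
opening: 0.271
```

```bash
cat > tilt.py <<'E'
from h import *
import sys
# head: grey low-saturation blob below the lip, lip: white blob; offsets vs. the previous pictures by phase correlation on a head patch
s=monitor.observe(); print(s['time'],s['opening'],s['wrist_force'],s['torque'])
a=optics.get_image("scene")[:,:,::-1];b=optics.get_image("side")[:,:,::-1]
cv2.imwrite("pics/s8.png",a);cv2.imwrite("pics/d8.png",b)
for n,im,(x,y) in(("s",a,(223+49,48+85)),("d",b,(332+43,78+76))):
    t=cv2.imread(f"pics/{n}7.png")[y-12:y+12,x-10:x+10]; w=im[y-30:y+30,x-30:x+30]
    r=cv2.matchTemplate(np.ascontiguousarray(w),t,cv2.TM_CCOEFF_NORMED); _,v,_,p=cv2.minMaxLoc(r); print(n,v,p[0]-20,p[1]-18)
E
python3 tilt.py
```

```text
14.2 0.2710576595662947 [ 0.07453145 -0.40776659 -4.05278098] [-0.02412694  0.08908195  0.00620672]
s 0.9973814487457275 0 0
d 0.9956531524658203 0 0
```

>>> apply_moves(
  series=[
    {"jaw": -0.46,"translation": [0,0,0],"spin": 0},
    {"jaw": -0.46,"translation": [0,0,0],"spin": 0},
    {"jaw": -0.46,"translation": [0,0,0],"spin": 0},
  ],
)

```text
time: 14.68
eef_pos: [0.4595, -0.1583, 0.3026]
orientation: [[-0.012, 0.996, -0.083], [0.003, -0.083, -0.997], [-1.0, -0.012, -0.002]]
wrist_force: [-0.7, -0.6, -4.2]
opening: 0.273
```

```bash
python3 tilt.py
```

```text
14.675 0.2727586389187474 [-0.71538098 -0.58080359 -4.1565386 ] [0.09730483 0.04405461 0.03051253]
s 0.9945515394210815 0 0
d 0.9941157102584839 0 0
```

Tilt is about 8° (within 15°), still, held for over 1 s, and the end is at about 0.14 m. Now grip firmly and carry to the hover beside and above the mouth. Then I'll slide in along the dipper's own axis.

>>> apply_moves(
  series=[
    {"jaw": -1,"translation": [0,0,0],"spin": 0},
    {"jaw": -1,"translation": [0,0,0],"spin": 0},
    {"jaw": -1,"translation": [0,0,0],"spin": 0},
    {"jaw": -1,"translation": [0,0,0],"spin": 0},
  ],
  force=100,
)

```text
time: 15.28
eef_pos: [0.4595, -0.1583, 0.3026]
orientation: [[-0.012, 0.996, -0.083], [0.003, -0.083, -0.997], [-1.0, -0.012, -0.002]]
wrist_force: [-0.1, 0.7, -5.1]
opening: 0.253
```

>>> apply_moves(
  series=[
    {"jaw": -1,"translation": [2,10,3],"spin": 0},
    {"jaw": -1,"translation": [5,22,3],"spin": 0},
    {"jaw": -1,"translation": [7,34,2],"spin": 0},
    {"jaw": -1,"translation": [9,44,0],"spin": 0},
    {"jaw": -1,"translation": [9,44,0],"spin": 0},
    {"jaw": -1,"translation": [9,44,0],"spin": 0},
    {"jaw": -1,"translation": [9,44,0],"spin": 0},
    {"jaw": -1,"translation": [9,44,0],"spin": 0},
    {"jaw": -1,"translation": [9,40,0],"spin": 0},
    {"jaw": -1,"translation": [6,28,0],"spin": 0},
    {"jaw": -1,"translation": [4,16,0],"spin": 0},
    {"jaw": -1,"translation": [0,0,0],"spin": 0},
  ],
)

```text
time: 16.77
eef_pos: [0.5372, 0.2301, 0.3128]
orientation: [[-0.01, 0.997, -0.083], [0.004, -0.083, -0.997], [-1.0, -0.01, -0.003]]
wrist_force: [0.8, -0.3, -5.3]
opening: 0.255
```

```bash
python3 t.py
```

```text
16.775 [0.5371776  0.23005832 0.31284925] 0.25505293176031035 [ 0.78637989 -0.26878039 -5.29330463] [-0.08206064  0.00379826 -0.01732208]
```

>>> apply_moves(
  series=[
    {"jaw": -1,"translation": [4,15,0],"spin": 0},
    {"jaw": -1,"translation": [5,18,0],"spin": 0},
    {"jaw": -1,"translation": [2,9,0],"spin": 0},
    {"jaw": -1,"translation": [0,0,0],"spin": 0},
    {"jaw": -1,"translation": [0,0,0],"spin": 0},
  ],
)

```text
time: 17.4
eef_pos: [0.5489, 0.2733, 0.3129]
orientation: [[-0.01, 0.996, -0.085], [0.004, -0.085, -0.996], [-1.0, -0.011, -0.003]]
wrist_force: [-0.3, 0.5, -4.4]
opening: 0.255
```

```bash
python3 t.py
python3 - <<'E'
from h import *
s=monitor.observe();np.save("s9.npy",s,allow_pickle=True)
a=optics.get_image("scene")[:,:,::-1];b=optics.get_image("side")[:,:,::-1];w=optics.get_image("wrist")[:,:,::-1]
cv2.imwrite("pics/s9.png",a);cv2.imwrite("pics/d9.png",b);cv2.imwrite("pics/w9.png",w)
X=s['eef_pos'];M=[]
for n,im in(("scene",a),("side",b)):
    p=proj(model(n),X-[0,0,.11]).astype(int); x,y=np.clip(p-[45,68],0,[550,265]); print(n,x,y); M.append(cv2.resize(im[y:y+135,x:x+90],(400,600),interpolation=cv2.INTER_CUBIC))
cv2.imwrite("pics/c9.png",np.hstack(M))
E
```

```text
17.4 [0.54894751 0.27334686 0.31285999] 0.25518230029628397 [-0.33381765  0.48318344 -4.42191022] [0.00103686 0.08610781 0.05919854]
scene 422 102
side 231 161
```

View pics/c9.png

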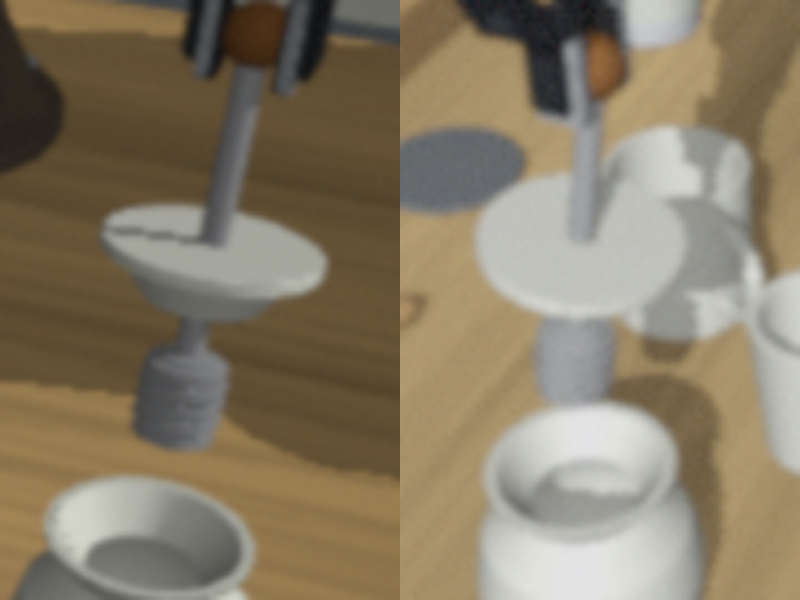

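Picture: head just above the mouth in both views. Lip-top centre is at crop (214,243)/(583,240), ball (256,32)/(594,66), head end (177,430)/(575,390), pot rim below. I'll triangulate.

Run:
```python
from h import *
S,D=model("scene"),model("side"); k=90/400
P=lambda p:(p[0]*k+422,p[1]*k+102); Q=lambda q:((q[0]-400)*k+231,q[1]*k+161)
T=lambda p,q:tri([ray(S,P(p)),ray(D,Q(q))])
s=np.load("s9.npy",allow_pickle=True).item();t=s['eef_pos']
r={n:T(p,q) for n,p,q in(("ball",(256,32),(594,66)),("lip",(214,243),(583,240)),("head",(177,428),(575,390)))}
# rim in these very crops: scene x46-254,y478-~602 ; side x485-678,y405-~540
r["rim"]=T((150,540),(581,470))
for n,v in r.items(): print(n,v[0].round(4),np.round(v[1],4),(v[0]-t).round(4))
for n in("lip","head"):
    d=r["ball"][0]-r[n][0];print(n,np.linalg.norm(d),np.degrees(np.arctan2(d[:2],d[2])))
print(proj(S,r["rim"][0]),proj(D,r["rim"][0]))
```

```text
ball [0.5426 0.2727 0.3154] [0.0007 0.0007] [-0.0064 -0.0006  0.0025]
lip [0.5547 0.2739 0.2332] [0.0006 0.0006] [ 0.0057  0.0005 -0.0796]
head [0.5651 0.2755 0.1532] [0.0003 0.0003] [ 0.0161  0.0021 -0.1597]
rim [0.5697 0.273  0.1007] [0.0013 0.0013] [ 0.0208 -0.0004 -0.2121]
lip 0.08304847425385341 [-8.37590957 -0.79662107]
head 0.1637840606697145 [-7.88251307 -0.9634515 ]
[455.30406782 222.96206721] [271.34371942 267.27713415]
```

>>> apply_moves(
  series=[
    {"jaw": -1,"translation": [-1.5,-2.5,0],"spin": 0},
    {"jaw": -1,"translation": [2,0,-14],"spin": 0},
    {"jaw": -1,"translation": [2,0,-14],"spin": 0},
    {"jaw": -1,"translation": [2,0,-14],"spin": 0},
    {"jaw": -1,"translation": [2,0,-14],"spin": 0},
    {"jaw": -1,"translation": [0,0,0],"spin": 0},
  ],
)

```text
time: 18.3
eef_pos: [0.5555, 0.2696, 0.2517]
orientation: [[-0.012, 0.996, -0.086], [0.003, -0.086, -0.996], [-1.0, -0.012, -0.002]]
wrist_force: [-0.5, -0.9, -4.9]
opening: 0.257
```

```bash
python3 t.py
```

```text
18.3 [0.55551961 0.26962473 0.2517221 ] 0.25706717682375724 [-0.54730534 -0.92498518 -4.85717169] [-0.00772168  0.04635102 -0.00438009]
```

>>> apply_moves(
  series=[
    {"jaw": -1,"translation": [1.5,1.5,-11],"spin": 0},
    {"jaw": -1,"translation": [1.5,1,-11],"spin": 0},
    {"jaw": -1,"translation": [1.5,0.5,-11],"spin": 0},
    {"jaw": -1,"translation": [1.5,0.5,-8],"spin": 0},
    {"jaw": -1,"translation": [0,0,0],"spin": 0},
  ],
)

```text
time: 18.92
eef_pos: [0.5621, 0.2736, 0.2081]
orientation: [[-0.012, 0.996, -0.086], [0.003, -0.086, -0.996], [-1.0, -0.012, -0.002]]
wrist_force: [-0.4, 0.5, -3.9]
opening: 0.253
```

```bash
python3 t.py
```

```text
18.925 [0.5621345  0.27361189 0.20811011] 0.2531462004917958 [-0.43028997  0.46960096 -3.87156838] [-0.00117878  0.06532949 -0.01009687]
```

>>> apply_moves(
  series=[
    {"jaw": -1,"translation": [0.5,-1,-4],"spin": 0},
    {"jaw": -1,"translation": [0.5,0,-3],"spin": 0},
    {"jaw": -1,"translation": [0,0,0],"spin": 0},
  ],
)

```text
time: 19.3
eef_pos: [0.5635, 0.2726, 0.2013]
orientation: [[-0.01, 0.996, -0.086], [0.004, -0.086, -0.996], [-1.0, -0.011, -0.003]]
wrist_force: [0.5, 0.1, -4.6]
opening: 0.253
```

>>> apply_moves(
  series=[
    {"jaw": -1,"translation": [0.3,0,-2],"spin": 0},
    {"jaw": -1,"translation": [0,0,0],"spin": 0},
  ],
)

```text
time: 19.55
eef_pos: [0.5638, 0.2726, 0.1995]
orientation: [[-0.01, 0.996, -0.086], [0.004, -0.086, -0.996], [-1.0, -0.01, -0.003]]
wrist_force: [-0.2, 0.3, -4.7]
opening: 0.254
```

```bash
python3 t.py
```

```text
19.55 [0.56382952 0.27260687 0.19947344] 0.25421219692157865 [-0.21757115  0.26669986 -4.71006259] [-0.03421295  0.03495003  0.01275916]
```

>>> apply_moves(
  series=[
    {"jaw": -0.465,"translation": [0,0,0],"spin": 0},
    {"jaw": -0.465,"translation": [0,0,0],"spin": 0},
    {"jaw": -0.465,"translation": [0.2,0,-2],"spin": 0},
    {"jaw": -0.465,"translation": [0.2,0,-2],"spin": 0},
    {"jaw": -0.465,"translation": [0,0,0],"spin": 0},
  ],
  force=20,
)

```text
time: 20.18
eef_pos: [0.5643, 0.2726, 0.1953]
orientation: [[-0.01, 0.996, -0.086], [0.004, -0.086, -0.996], [-1.0, -0.01, -0.003]]
wrist_force: [0.1, 0.0, -4.2]
opening: 0.271
```

>>> apply_moves(
  series=[
    {"jaw": -0.465,"translation": [0.2,0,-2],"spin": 0},
    {"jaw": -0.465,"translation": [0,0,0],"spin": 0},
  ],
)

```text
time: 20.42
eef_pos: [0.5646, 0.2726, 0.1932]
orientation: [[-0.01, 0.996, -0.086], [0.004, -0.086, -0.996], [-1.0, -0.01, -0.003]]
wrist_force: [0.1, -0.1, -4.2]
opening: 0.272
```

>>> apply_moves(
  series=[
    {"jaw": -0.465,"translation": [0,0,-1.5],"spin": 0},
    {"jaw": -0.465,"translation": [0,0,0],"spin": 0},
  ],
)

```text
time: 20.68
eef_pos: [0.5654, 0.2727, 0.1927]
orientation: [[-0.007, 0.996, -0.086], [0.004, -0.086, -0.996], [-1.0, -0.007, -0.004]]
wrist_force: [0.4, -0.5, -1.9]
opening: 0.27
```

```bash
python3 t.py
```

```text
20.675 [0.56537752 0.27272029 0.19271592] 0.269670192137696 [ 0.41168486 -0.51437938 -1.94292798] [-0.06672379  0.0604587   0.04884251]
```

Contact started at 5.7 mm above seat, as expected for the tilted lip. With the soft grip, I'll walk the ball +x and down so the dipper rights itself.

>>> apply_moves(
  series=[
    {"jaw": -0.465,"translation": [2.5,0,-0.5],"spin": 0},
    {"jaw": -0.465,"translation": [2.5,0,-1],"spin": 0},
    {"jaw": -0.465,"translation": [0,0,0],"spin": 0},
  ],
)

```text
time: 21.05
eef_pos: [0.5704, 0.2726, 0.1911]
orientation: [[-0.008, 0.996, -0.086], [0.004, -0.086, -0.996], [-1.0, -0.008, -0.003]]
wrist_force: [0.7, -0.9, -0.5]
opening: 0.273
```

```bash
python3 t.py
```

```text
21.05 [0.57039571 0.27257098 0.19106455] 0.27270894542363977 [ 0.66112362 -0.93837124 -0.51396985] [-0.16768589  0.18899347  0.04096571]
```

>>> apply_moves(
  series=[
    {"jaw": -0.465,"translation": [2.5,0,-1.5],"spin": 0},
    {"jaw": -0.465,"translation": [1.5,0,-1],"spin": 0},
    {"jaw": -0.465,"translation": [0,0,0],"spin": 0},
  ],
)

```text
time: 21.42
eef_pos: [0.5751, 0.2727, 0.1891]
orientation: [[-0.007, 0.996, -0.086], [0.005, -0.086, -0.996], [-1.0, -0.007, -0.004]]
wrist_force: [-0.8, -0.9, 1.4]
opening: 0.27
```

```bash
python3 t.py
```

```text
21.425 [0.57506417 0.27266933 0.18906223] 0.2704207346352194 [-0.80251288 -0.87706638  1.4354525 ] [-0.12724527  0.24435707 -0.00284533]
```

>>> apply_moves(
  series=[
    {"jaw": -0.45,"translation": [0,0,0],"spin": 0},
    {"jaw": -0.44,"translation": [0,0,0],"spin": 0},
    {"jaw": -0.42,"translation": [0,0,0],"spin": 0},
    {"jaw": -0.4,"translation": [0,0,0],"spin": 0},
    {"jaw": -0.3,"translation": [0,0,0],"spin": 0},
    {"jaw": 0,"translation": [0,0,0],"spin": 0},
    {"jaw": 0.3,"translation": [0,0,0],"spin": 0},
    {"jaw": 0.3,"translation": [0,0,0],"spin": 0},
  ],
)

```text
time: 22.42
eef_pos: [0.5751, 0.2729, 0.189]
orientation: [[-0.006, 0.996, -0.086], [0.005, -0.086, -0.996], [-1.0, -0.007, -0.004]]
wrist_force: [-0.1, -0.1, 0.7]
opening: 0.649
```

```bash
python3 t.py
python3 - <<'E'
from h import *
s=monitor.observe();np.save("s10.npy",s,allow_pickle=True)
a=optics.get_image("scene")[:,:,::-1];b=optics.get_image("side")[:,:,::-1];w=optics.get_image("wrist")[:,:,::-1]
cv2.imwrite("pics/s10.png",a);cv2.imwrite("pics/d10.png",b);cv2.imwrite("pics/w10.png",w)
f=lambda im,x,y:cv2.resize(im[y:y+135,x:x+90],(400,600),interpolation=cv2.INTER_CUBIC)
cv2.imwrite("pics/c10.png",np.hstack([f(a,410,140),f(b,231,180)]))
E
```

```text
22.425 [0.57508297 0.27289039 0.18898258] 0.6491524297533088 [-0.13224091 -0.14272222  0.6521668 ] [-0.01623342  0.03376616 -0.03304225]
```

View pics/c10.png

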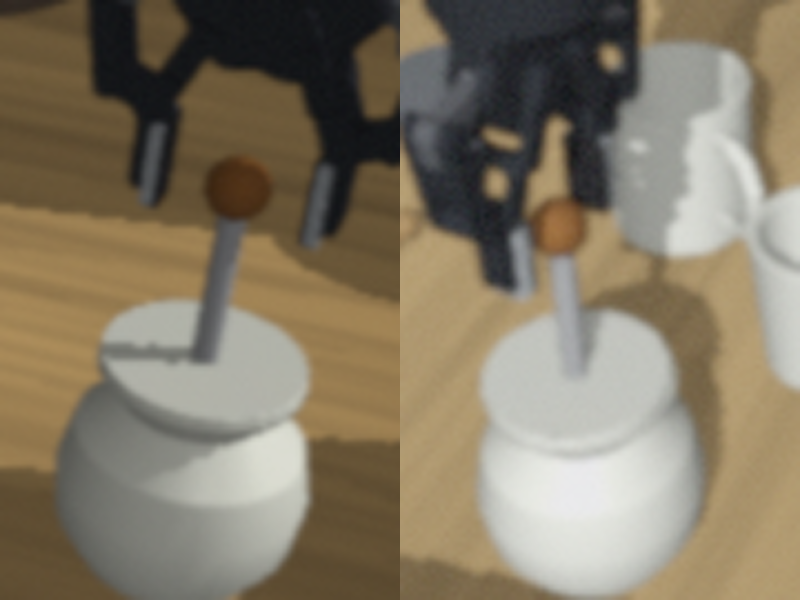

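The picture shows the lip on the rim, the dipper free of the open fingers, ball at crop (238,187)/(559,226) and rod foot at (204,358)/(575,375). I'll check the numbers, then retreat straight up.

Run:
```python
from h import *
S,D=model("scene"),model("side"); k=90/400
T=lambda p,q:tri([ray(S,(p[0]*k+410,p[1]*k+140)),ray(D,((q[0]-400)*k+231,q[1]*k+180))])
b=T((238,187),(559,226));l=T((204,356),(575,374));print(b,l)
d=b[0]-l[0];print(np.linalg.norm(d),np.degrees(np.arctan2(d[:2],d[2])))
```

```text
(array([0.57105975, 0.27238426, 0.19126206]), [0.0009909013224530371, 0.000990901322453115]) (array([0.57120834, 0.27296566, 0.10850839]), [0.0001845054029535783, 0.00018450540295357685])
0.082755845017875 [-0.10288236 -0.40253661]
```

>>> apply_moves(
  series=[
    {"jaw": 0.5,"translation": [0,0,10],"spin": 0},
    {"jaw": 0.5,"translation": [0,0,30],"spin": 0},
    {"jaw": 0.5,"translation": [0,0,40],"spin": 0},
    {"jaw": 0.5,"translation": [0,0,40],"spin": 0},
    {"jaw": 0.5,"translation": [0,0,10],"spin": 0},
    {"jaw": 0.5,"translation": [0,0,0],"spin": 0},
  ],
)

```text
time: 23.32
eef_pos: [0.5744, 0.2726, 0.3253]
orientation: [[-0.006, 0.996, -0.086], [0.005, -0.086, -0.996], [-1.0, -0.006, -0.005]]
wrist_force: [0.2, -0.5, -0.2]
opening: 0.748
```

Run:
```python
from h import *
for n,c,ps in(("scene","s",(slice(205,275),slice(420,482))),("side","d",(slice(255,312),slice(248,302)))):
    im=np.ascontiguousarray(optics.get_image(n)[:,:,::-1])
    for tag,r in((f"{n}0",ps),(f"{c}10",ps)):
        o=cv2.imread(f"pics/{tag}.png"); y,x=r[0],r[1]
        y2=slice((y.start+y.stop)//2,y.stop-4)   # lower belly of the pot
        w=im[y2.start-8:y2.stop+8,x.start-8:x.stop+8]
        _,v,_,p=cv2.minMaxLoc(cv2.matchTemplate(w,np.ascontiguousarray(o[y2,x]),cv2.TM_CCOEFF_NORMED)); print(n,tag,round(v,3),p[0]-8,p[1]-8)
print(bot.finish_job())
```

```text
scene scene0 1.0 0 0
scene s10 1.0 0 0
side side0 0.999 0 0
side d10 0.999 0 0
the job is handed in; nothing more can be done
None
```

The honey pot is closed with the dipper's stopper, and the job is handed in at about 23 s of the 61 s allowed. The hand-in reports no verdict.

- **Hang:** I picked the dipper up by the ball and lifted it clear. Lowering the "force" value alone did not ease the grip; opening the jaw slightly did. The dipper then swung down and hung still, about 8° off plumb, with its end about 0.14 m above the counter and far from the pot. Further small easing did not straighten it, so I gripped it again at that tilt.
- **Closing:** I lowered it along its own axis. With a soft grip at first contact I righted it as it settled, then opened the jaws and retreated straight up.
- **Final checks:**
  - The dipper stands 0.4° from upright, with the ball centre at 191 mm (191 mm expected when home).
  - The lip top is at 108.5 mm (109 mm expected), within about 2 mm of the mouth centre I aimed for.
  - The pot showed no shift (0 px) in either fixed camera view.
  - The gripper was clear, with no measurable load on the wrist.

**Disagreement:** the three cameras differed by about 5 mm in x on the mouth centre before insertion. I used a middle value, x = 0.571 m. I did not re-measure the mug and cup at the end, but nothing passed within reach of them.

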